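# Close the heavy lid of the pigment case

### The job

Close the pigment case. Swing its heavy lid over and lower it slowly by its bar handle, never letting it drop, until it rests ajar on its sprung buffers, and let go; then press the lid down near its front edge, beside the handle, firmly but not hard until the front catch snaps and keeps it fully shut, and take the hand away. Leave the things lying round the case where they are.

Things in the scene. Friction and masses are not known exactly. Their poses are not given: they have to be found in the camera images.
- case: Open wooden case, fixed to the table, 170 (x) x 240 (y) x 80 (z) mm, three corked vials standing in it. Origin: centre of its underside; x points from its front (with the catch) to its back (with the hinge), y along the hinge, z up.
- lid (a joint): Opening angle of the lid (rad): 0 shut, 1.745 leaning back on its stop, where it starts. 0.8 to 1.0 kg on a nearly frictionless hinge: between its balance point near 1.5 and about 0.09 rad it falls shut unless held. Left at about 0.05 to 0.09 rad it rests ajar on two sprung buffers. Pressed below 0.01 rad it is caught and stays there; if not caught it springs back to ajar.
- lid_hinge (a point): Middle of the hinge axis (along the case's y), 85 mm behind the case's centre, 80 mm above the table. Carries the lid's frame: origin on the axis; at angle 0 x points to the back of the case and z up; opening turns it about +y (at 1.57 rad the lid stands upright, its outer face to the back).
- lid_handle (a point): Centre of the bar handle: round steel bar 12 mm thick, parallel to the hinge, 86 mm free between two posts, its centre 46 mm off the lid's outer face. In the lid's frame x = -150 mm, z = +60 mm. Being round it turns in a gripper, so it can be held from above all along its arc round the hinge.
- lid_front (a point): Place to press: outer face of the lid near its front right corner, beside the bar handle; in the lid's frame x = -148, y = -90, z = +14 mm. The wooden lid is 170 x 240 x 14 mm. From ajar it takes about 12 to 17 N pressed down here to pass the sprung catch (steel, middle of the case's front wall); the force then drops until the lid meets a hard stop. 25 N or more damages the catch.
- eraser_centre (a point): Bystander, not to be disturbed: eraser, 19x42x12 mm, lying left of the case; its centre.
- stone_centre (a point): Bystander, not to be disturbed: black stone, 33x29x26 mm, left of the case; its centre.
- paint_tube_centre (a point): Bystander, not to be disturbed: paint tube, 38x110x27 mm, right of the case; its centre.
- tape_centre (a point): Bystander, not to be disturbed: roll of masking tape, 104x102x25 mm, lying flat well to the right of the case; its centre.

How it is judged (in metres and radians):
On the way, in this order (a step that is already met when the one before it is completed fails the run):
1. the lid rests ajar on its buffers (0.035 to 0.11 rad), still, with the hand off it (value of joint lid between 0.035 and 0.11 rad and velocity of joint lid between -0.1 and 0.1 rad/s and contact force between each of the arm, the fingers and lid below 0.3 N), for 0.2 s.
2. the lid is pressed fully down into the catch (below 0.015 rad) (value of joint lid below 0.015 rad), for 0.1 s.
At the end, for the whole second after the job is handed in: the lid is shut (below 0.015 rad), at rest, held by the catch alone (value of joint lid below 0.015 rad and velocity of joint lid between -0.05 and 0.05 rad/s); the robot touches nothing.
It fails at once if the lid drops or slams: it closes faster than 2 rad/s, or faster than 1.2 rad/s in its last 0.3 rad above the buffers (velocity of joint lid below -2 rad/s or (value of joint lid between 0.04 and 0.3 rad and velocity of joint lid below -1.2 rad/s)).
It fails at once if the lid, below its ajar position (0.035 rad), is pressed with more than 25 N (value of joint lid below 0.035 rad and contact force between any of the fingers, the arm and lid above 25 N).
It fails at once if a bystander is moved more than 20 mm (distance of any of eraser_centre, stone_centre, paint_tube_centre, tape_centre from where it was at the start of the episode above 0.02 m).
It also fails if it takes over 72 s, if anything falls off the work surface, if the arm or the gripper's body presses on something with over 40 N, if the wrist force passes 120 N, or if a joint passes its speed limit or range.

### The arm

A 6-joint arm with a two-finger parallel gripper is mounted at the origin on a cart in front of the work surface, level with it; the furniture and walls round the work are solid. World frame = base frame: x ahead of the robot, y to its left, z up, the work surface at z = 0. Lengths are in mm, angles in rad, forces in N, time in s.
With the tool pointing down it reaches from about 275 to 750 mm from the base axis. Payload 10.2 kg.
Tool frame: the origin (TCP) lies at the very end of the fingers, on their centre line; the grasp point (between the pads) lies 19 mm behind it; z points along the fingers, x is the direction in which the jaws open and shut, and the axes are right-handed (so a half turn about z gives the same grasp; the last joint's range is limited). The gripper opens to 85 mm and grips with 20 to 120 N. Pads are 22 mm wide; open, the fingers measure 114 mm over their backs; the gripper's body (76 mm by 85 mm) begins 54 mm behind the grasp point. The pads swing forward as they close: fully open they stand 13 mm farther back than shut.
Start: joints at [-1.463, 0.313, 1.498, -0, 1.331, -0.223], TCP at [170.507, -496.547, 231.294] pointing down, gripper open.
Joint ranges: [-2.94, 2.94], [-0.97, 2.17], [0.19, 2.56], [-1.23, 4.37], [0.02, 3.11], [-2.88, 2.88]. Speed limits (rad/s): [2.39, 2.39, 3.01, 3.14, 3.14, 3.14].

### API

Orientations are given as [roll, pitch, yaw] about the fixed x, y, z axes, in that order (R = Rz(yaw) Ry(pitch) Rx(roll)).
In Python, from bench import env, camera, camera_info, workorder gives the robot as it stands.
- The arm moves only by the tool send_rows, never from a script. Its argument "targets" is a list of rows, each a list of 5 numbers: the opening, from 0 (shut) to 1 (fully open), then the shift along the tool's x, y, z in units of 0.025 m (1.0 is 0.025 m), then the turn about the tool's z in units of 6 degrees (1.0 is 6 degrees). In form: [[jaw, x, y, z, spin], ...]. A call has 1 to 20 rows; each row shifts and turns the commanded pose from where the row before left it, along the tool's axes as they then stand; what a row does not reach is not made up. A row lasts 1/12 s, in which the tool goes at most 41.7 mm and 7.16 degrees, less where a joint would pass 70% of its speed; a pose out of reach is approached as far as the arm can. A call with a number of a shift or a turn outside -1 to 1 is refused whole. A call with a gripper value outside its range is refused whole. The fingers move at their own pace and stop on an object; "newtons" is the grip in N (left out, the last holds). Time passes only in rows, so rows that do not move let the fingers close. It gives the time, the measured TCP pose, the force and the opening at its end, in the units of the state.
- env.get_state(): the state, without advancing time (a new reading comes with each control period).
- camera(name): name is "scene" or "top" or "wrist"; returns the picture (480x640x3 uint8, red, green, blue); there is no depth.
- camera_info(name): a dict with "K" (3x3 intrinsics, pixels), "k1" (the pictures are not rectified: a ray, as slopes to the right and down, at radius r is drawn at 1 + k1 r^2 times it, then the intrinsics apply), "camera_from_world" (4x4, takes a point from world to camera coordinates); the wrist camera has in their place "T_tool_cam" (4x4, takes a point from camera to tool coordinates, whose origin is the TCP and whose axes are the tool frame's). Camera axes: x right, y down, z forward; pixel columns grow to the right and rows downward; lengths in mm; the calibration is good to about 2 mm. A picture is of the moment at which its call begins: read the wrist's pose just before it. camera_info takes no time and is no camera call.
- workorder.finish_job(): hands the job in, once; it reports no verdict.
The state is a dict: "t": time; "joint_pos": joint angles; "joint_velocities": joint speeds; "joint_efforts": joint torques, N m; "tool_pos": TCP position; "tcp_rot": TCP orientation; "contact_force": force on the tool from outside, world axes, zero at the start; "moment": the same for the moment, N m; "grip_width": finger opening in mm.
Only numpy, scipy, OpenCV 4.12 (cv2) and the standard library are available. Lean on these libraries where they do the work, as an engineer would, in place of code of your own. Each camera call takes 0.05 s, during which the arm holds its last target.

## Working session

There is one attempt and no reset: what is moved stays moved. The work goes in short steps, Python scripts to look and compute and a tool call to move; the robot and the scene stay as the last step left them, time stands still between calls to the robot, and variables do not carry over. Pictures are saved under pics/ and viewed, and the job is handed in when it is done.

Besides the shell and the picture viewer there is one more tool, called after "Emit:" as name(argument=value, ...), one argument or row to a line, values as JSON. send_rows: Moves the arm, as the interface text tells. Its arguments: {"type":"object","properties":{"targets":{"type":"array"},"newtons":{"type":"number"}},"required":["targets"]}

```bash
mkdir -p pics; python3 - <<'E'
from bench import env,camera,camera_info
import cv2
print(env.get_state())
for n in ["scene","top"]:
    i=camera_info(n);print(n,i)
    cv2.imwrite(f"pics/{n}0.png",camera(n)[:,:,::-1])
print(camera_info("wrist"))
E
```

```text
{'t': 0.0, 'joint_pos': array([-1.46343520e+00,  3.13448701e-01,  1.49845052e+00, -1.12955374e-05,
        1.33101736e+00, -2.23387440e-01]), 'joint_velocities': array([-2.18200391e-04,  7.25852934e-04,  2.25843725e-03, -2.27623265e-05,
        1.58828638e-03,  1.90085790e-03]), 'joint_efforts': array([ 1.08480916e-03, -4.12267721e+01, -2.59739631e+01, -1.95608436e-04,
        4.15503295e-03,  9.90211646e-06]), 'tool_pos': array([ 170.45700397, -496.27521739,  230.73068962]), 'tcp_rot': array([-3.14131005e+00,  1.29346177e-03, -1.24004489e+00]), 'contact_force': array([-0.06948958,  0.55351745,  0.18183723]), 'moment': array([ 0.00801236, -0.03003497, -0.00187079]), 'grip_width': 85.32048072314201}
scene {'K': array([[523.98530027,   0.        , 325.58481831],
       [  0.        , 523.98530027, 240.17641062],
       [  0.        ,   0.        ,   1.        ]]), 'k1': 0.04264686651557916, 'camera_from_world': array([[ 8.47400484e-01, -5.30595314e-01,  1.95200582e-02,
        -4.79722618e+02],
       [-3.79980301e-01, -6.31714810e-01, -6.75685851e-01,
         2.25728492e+02],
       
[... 565 characters left out ...]
168e-01, -1.43593187e-02, -9.87160110e-01,
         1.28507275e+03],
       [ 0.00000000e+00,  0.00000000e+00,  0.00000000e+00,
         1.00000000e+00]])}
{'K': array([[415.85572898,   0.        , 319.73100287],
       [  0.        , 415.85572898, 231.93645137],
       [  0.        ,   0.        ,   1.        ]]), 'k1': 0.017722911453048336, 'T_tool_cam': array([[ 9.99999494e-01,  6.05166547e-05,  1.00447379e-03,
        -1.30522468e-01],
       [-3.64858801e-04,  9.52071934e-01,  3.05873993e-01,
        -7.86655499e+01],
       [-9.37820829e-04, -3.05874205e-01,  9.52071474e-01,
        -1.42748364e+02],
       [ 0.00000000e+00,  0.00000000e+00,  0.00000000e+00,
         1.00000000e+00]])}
```

View pics/scene0.png

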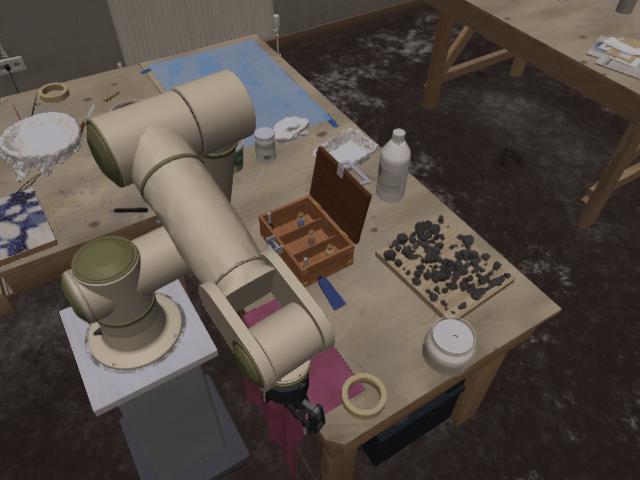

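View pics/top0.png

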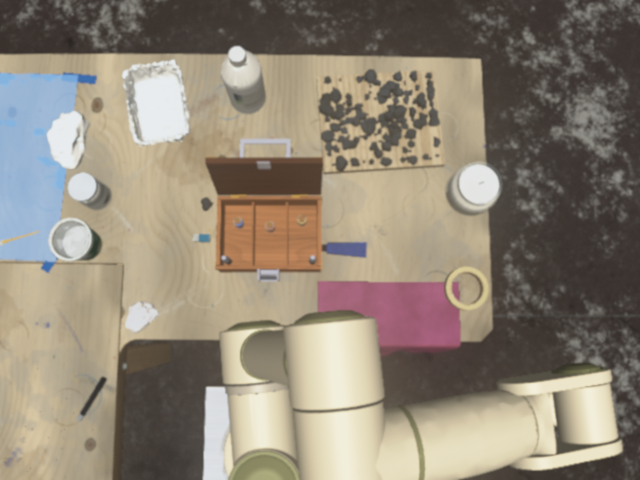

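```bash
python3 - <<'E'
import cv2
a=cv2.imread("pics/top0.png")[115:295,180:390]
cv2.imwrite("pics/topz.png",cv2.resize(a,None,fx=3.3,fy=3.3,interpolation=cv2.INTER_CUBIC))
a=cv2.imread("pics/scene0.png")[140:310,240:430]
cv2.imwrite("pics/scz.png",cv2.resize(a,None,fx=3.5,fy=3.5,interpolation=cv2.INTER_CUBIC))
E
```

```text
(no output)
```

View pics/topz.png

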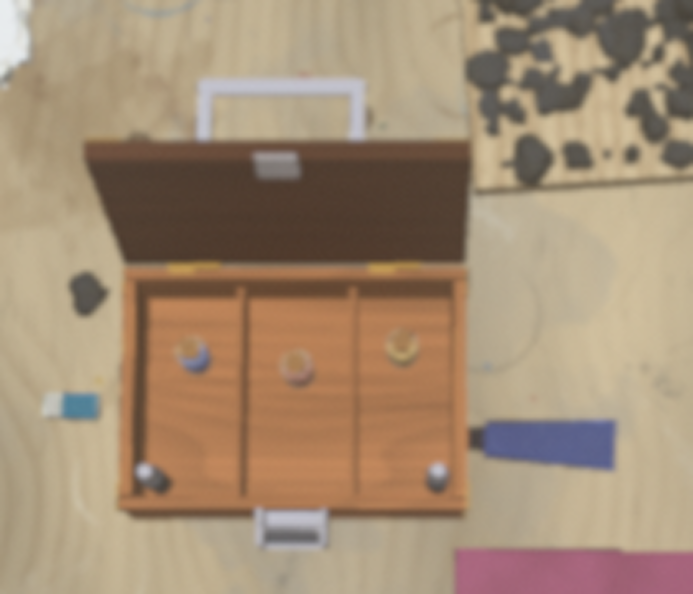

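View pics/scz.png

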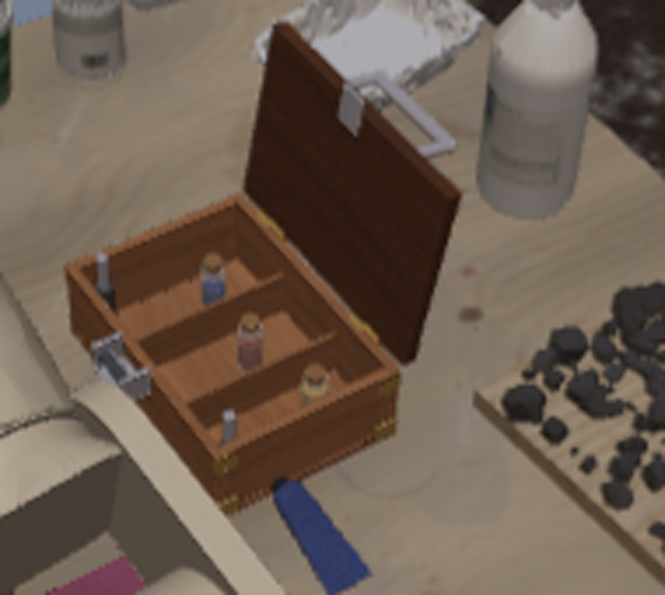

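```bash
cat > h.py <<'E'
import numpy as np,cv2
from scipy.optimize import least_squares
from bench import camera_info
def proj(n,P):
    i=camera_info(n);T=i["camera_from_world"];c=np.asarray(P,float)@T[:3,:3].T+T[:3,3]
    s=c[:,:2]/c[:,2:];s=s*(1+i["k1"]*(s**2).sum(1,keepdims=True))
    return s@i["K"][:2,:2].T+i["K"][:2,2]
def lid(p,th):
    p=np.asarray(p,float);x,y,z=p.T;c,s=np.cos(th),np.sin(th)
    return np.c_[85+x*c+z*s,y,80-x*s+z*c]
def world(P,q):
    c,s=np.cos(q[2]),np.sin(q[2]);P=np.asarray(P)
    return np.c_[q[0]+c*P[:,0]-s*P[:,1],q[1]+s*P[:,0]+c*P[:,1],P[:,2]]
E
python3 - <<'E'
from h import *
top=np.array([[127,268],[466,268],[465,507],[122,507],[85,142],[470,142],[86,156],[468,156],[282,87]])/3.3+[180,115]
case=np.array([[85,120,80],[85,-120,80],[-85,-120,80],[-85,120,80.]])
L=lid([[-170,120,14],[-170,-120,14],[-170,120,0],[-170,-120,0],[-150,0,60]],1.745)
P=np.r_[case,L]
sc=np.array([[400,375],[225,462],[68,268],[238,200],[458,195],[275,28]])/3.5+[240,140]
SP=np.r_[case[[1,2,3,0]],lid([[-170,-120,7],[-170,120,7]],1.745)]
f=lambda q,w=1:np.r_[(proj("top",world(P,q))-top).ravel(),w*(proj("scene",world(SP,q))-sc).ravel()]
for w in (0,1):
    r=least_squares(f,[550,-50,0],kwargs=dict(w=w),x_scale=[1,1,.01]);print(r.x,r.fun.reshape(-1,2).round(1).tolist())
q=r.x
for th in (1.745,1.57,1.2,.8,.4,.07,0): print(th,world(lid([[-150,0,60],[-148,-90,14]],th),q).round(1).tolist())
E
```

```text
[5.02687476e+02 1.11366938e+01 1.37157432e-02] [[-1.1, -0.5], [0.1, -0.7], [0.9, 0.3], [-1.3, 0.6], [-0.4, -0.9], [0.9, -1.1], [-1.1, 1.1], [1.6, 0.9], [0.1, 0.2], [-0.0, -0.0], [-0.0, -0.0], [-0.0, -0.0], [0.0, -0.0], [-0.0, 0.0], [0.0, -0.0]]
[5.03036291e+02 9.89876738e+00 1.99804606e-02] [[-0.8, -0.3], [0.4, -1.1], [1.7, -0.2], [-0.5, 0.8], [-0.2, -0.7], [1.1, -1.6], [-0.8, 1.3], [1.9, 0.4], [0.2, 0.0], [0.4, -1.2], [-2.7, -0.2], [-1.6, 0.1], [0.3, -1.8], [-0.4, 0.6], [0.5, -1.6]]
1.745 [[673.1, 13.3, 217.3], [629.2, -77.6, 223.3]]
1.57 [[647.9, 12.8, 230.0], [603.7, -78.1, 228.0]]
1.2 [[589.6, 11.6, 241.5], [549.2, -79.2, 223.0]]
0.8 [[526.6, 10.4, 229.4], [496.8, -80.2, 195.9]]
0.4 [[473.2, 9.3, 193.7], [459.0, -81.0, 150.5]]
0.07 [[442.6, 8.7, 150.3], [443.2, -81.3, 104.3]]
0 [[438.0, 8.6, 140.0], [441.8, -81.3, 94.0]]
```

```bash
python3 - <<'E'
from h import *
def tri(a,b):
    r=least_squares(lambda p:np.r_[(proj("top",[p])-a).ravel(),(proj("scene",[p])-b).ravel()],[700,50,100]);return r.x.round(),r.fun.round(1)
print("cap",tri((237,52),(399,133)))
print("jar right",tri((482,185),(457,335)))
print("tape",tri((466,288),(364,396)))
def ray(n,px,z):
    return least_squares(lambda p:(proj(n,[[p[0],p[1],z]])-px).ravel(),[600,0]).x.round()
for nm,px,z in [("tape",(466,288),25),("tube",(352,249),20),("eraser",(203,238),10),("stone",(206,204),20),("bottle side",(245,110),0)]: print(nm,ray("top",px,z))
E
```

```text
cap (array([863.,  78., 237.]), array([-0.2,  0.5,  0.7, -0.2]))
jar right (array([ 617., -478.,  108.]), array([ 0.9, -1.8, -1.9,  0.6]))
tape (array([ 383., -456.,   16.]), array([ 0.1, -0.2, -0.2,  0. ]))
tape [ 382. -454.]
tube [ 473. -183.]
eraser [497. 175.]
stone [579. 169.]
bottle side [826.  84.]
```

Emit:
send_rows(
  targets=[
    [0.45,0,0,-0.25,-1],
    [0.45,0,0,-0.25,-1],
    [0.45,0,0,-0.25,-1],
    [0.45,0,0,-0.25,-1],
    [0.45,0,0,-0.25,-1],
    [0.45,0,0,-0.25,-1],
    [0.45,0,0,-0.25,-1],
    [0.45,0,0,-0.25,-1],
    [0.45,0,0,-0.25,-1],
    [0.45,0,0,-0.25,-1],
    [0.45,0,0,-0.25,-1],
    [0.45,0,0,-0.25,-1],
    [0.45,0,0,0,0],
  ],
  newtons=40,
)

```text
t: 1.18
tool_pos: [170.6, -496.8, 307.1]
tcp_rot: [3.14, -0.0, 0.02]
contact_force: [0.3, -0.4, -0.9]
grip_width: 38.4
```

Emit:
send_rows(
  targets=[
    [0.45,0.9,-0.9,0,0],
    [0.45,0.9,-0.9,0,0],
    [0.45,0.9,-0.9,0,0],
    [0.45,0.9,-0.9,0,0],
    [0.45,0.9,-0.9,0,0],
    [0.45,0.9,-0.9,0,0],
    [0.45,0.9,-0.9,0,0],
    [0.45,0.9,-0.9,0,0],
    [0.45,0.9,-0.9,0,0],
    [0.45,0.9,-0.9,0,0],
    [0.45,0.9,-0.9,0,0],
    [0.45,0.9,-0.9,0,0],
    [0.45,0.9,-0.9,0,0],
    [0.45,0.9,-0.9,0,0],
    [0.45,0.9,-0.9,0,0],
    [0.45,0.9,-0.9,0,0],
    [0.45,0.9,-0.9,0,0],
    [0.45,0.9,-0.9,0,0],
    [0.45,0,0,0,0],
    [0.45,0,0,0,0],
  ],
)

```text
t: 2.85
tool_pos: [569.1, -83.8, 305.2]
tcp_rot: [-3.141, 0.002, 0.016]
contact_force: [-0.3, -0.4, 0.2]
grip_width: 38.3
```

Continue: +104 mm in x and +97 mm in y.

Emit:
send_rows(
  targets=[
    [0.45,0.7,-0.65,0,0],
    [0.45,0.7,-0.65,0,0],
    [0.45,0.7,-0.65,0,0],
    [0.45,0.7,-0.65,0,0],
    [0.45,0.7,-0.65,0,0],
    [0.45,0.65,-0.65,0,0],
    [0.45,0,0,0,0],
    [0.45,0,0,0,0],
  ],
)

```text
t: 3.52
tool_pos: [670.8, 13.8, 305.4]
tcp_rot: [3.141, 0.001, 0.015]
contact_force: [-0.4, -0.1, -1.0]
grip_width: 38.7
```

```bash
python3 - <<'E'
from bench import env,camera
import cv2
print(env.get_state())
cv2.imwrite("pics/w1.png",camera("wrist")[:,:,::-1])
cv2.imwrite("pics/s1.png",camera("scene")[:,:,::-1])
E
```

```text
{'t': 3.5167, 'joint_pos': array([-1.53499315e-01,  6.38977278e-01,  8.16185404e-01, -3.54699186e-04,
        1.68771705e+00, -1.68562347e-01]), 'joint_velocities': array([-0.02453689, -0.03030804,  0.02528109, -0.00376263, -0.00256552,
       -0.01246809]), 'joint_efforts': array([ 1.67567968e+00, -5.60535908e+01, -2.82207495e+01,  1.15593234e-01,
        3.75075010e-02,  9.25909099e-02]), 'tool_pos': array([670.76440479,  13.81447218, 305.43039226]), 'tcp_rot': array([3.14146124e+00, 1.32793747e-03, 1.50217947e-02]), 'contact_force': array([-0.36066081, -0.10932293, -0.95982496]), 'moment': array([ 0.00611722,  0.00752491, -0.03708367]), 'grip_width': 38.7062944740006}
```

View pics/w1.png

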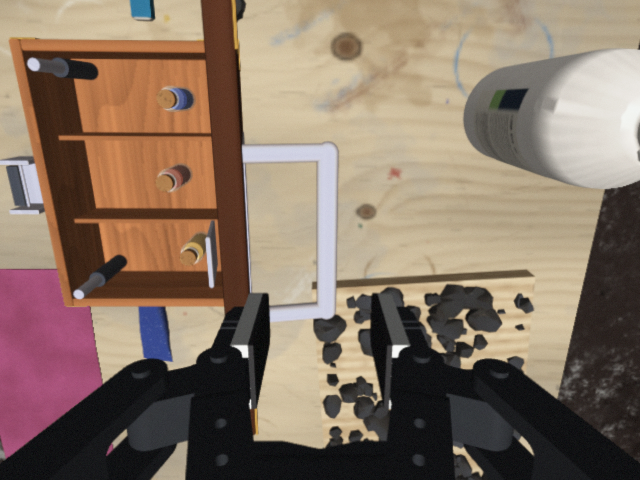

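View pics/s1.png

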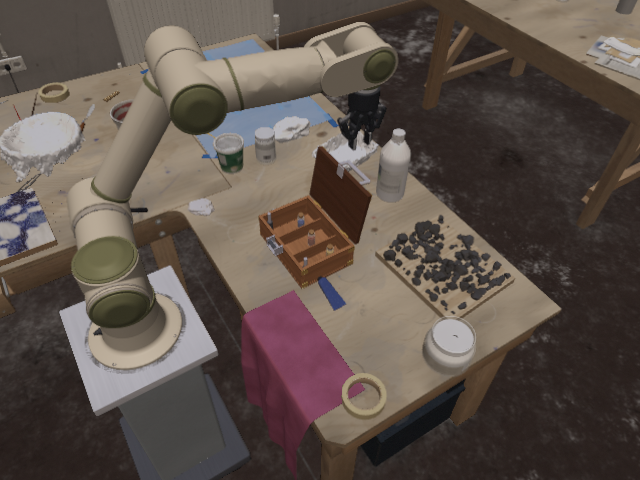

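```bash
cat >> h.py <<'E'
from scipy.spatial.transform import Rotation as Ro
def wray(px,st,z):
    i=camera_info("wrist");u=(np.array(px)-i["K"][:2,2])/np.diag(i["K"])[:2]
    s=u.copy()
    for _ in range(5): s=u/(1+i["k1"]*(s**2).sum())
    T=i["T_tool_cam"];R=Ro.from_euler("xyz",st["tcp_rot"]).as_matrix()
    d=R@T[:3,:3]@np.r_[s,1];o=R@T[:3,3]+st["tool_pos"]
    return o+d*(z-o[2])/d[2]
E
python3 - <<'E'
from h import *
from bench import env
st=env.get_state()
for px in [(327,153),(327,312),(327,233)]: print(wray(px,st,217))
E
```

```text
[673.91983112  62.70919683 217.        ]
[675.89564129 -35.60245223 217.        ]
[674.85580494  16.27454318 217.        ]
```

Emit:
send_rows(
  targets=[
    [0.45,0.15,0,0.5,0],
    [0.45,0,0,0.5,0],
    [0.45,0,0,0.5,0],
    [0.45,0,0,0.5,0],
    [0.45,0,0,0.5,0],
    [0.45,0,0,0.5,0],
    [0.45,0,0,0.5,0],
    [0.45,0,0,0.5,0],
    [0.45,0,0,0.3,0],
    [0.45,0,0,0,0],
    [0.45,0,0,0,0],
  ],
)

```text
t: 4.53
tool_pos: [674.7, 13.4, 201.0]
tcp_rot: [3.141, -0.003, 0.015]
contact_force: [-1.5, -0.1, 12.5]
grip_width: 38.5
```

```bash
python3 - <<'E'
from bench import env,camera
import cv2
print(env.get_state()['contact_force'])
cv2.imwrite("pics/w2.png",camera("wrist")[:,:,::-1])
E
```

```text
[-1.51575057 -0.13823321 12.51170886]
```

View pics/w2.png

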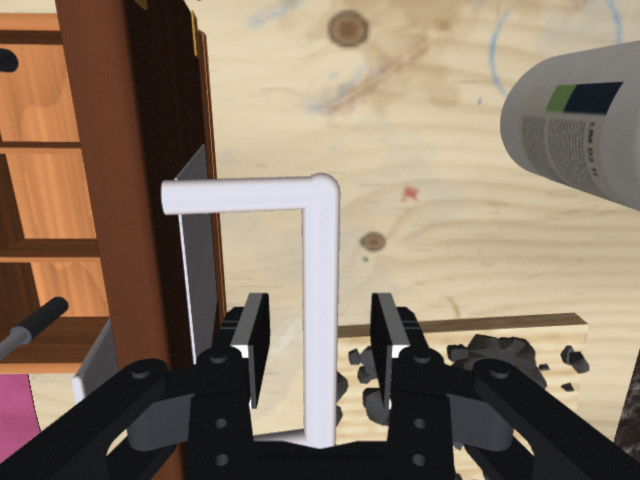

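Emit:
send_rows(
  targets=[
    [0.45,0,0,0,0],
    [0.45,0,0,0,0],
  ],
)

```text
t: 4.75
tool_pos: [674.7, 13.5, 201.0]
tcp_rot: [3.141, -0.003, 0.015]
contact_force: [-2.3, 0.4, 12.5]
grip_width: 38.5
```

Emit:
send_rows(
  targets=[
    [0.45,0,0,-0.15,0],
    [0.45,0,0,-0.1,0],
    [0.45,0,0,0,0],
    [0.45,0,0,0,0],
  ],
)

```text
t: 5.08
tool_pos: [674.4, 14.2, 204.7]
tcp_rot: [-3.141, 0.0, 0.016]
contact_force: [-0.3, 0.0, 0.3]
grip_width: 38.2
```

Emit:
send_rows(
  targets=[
    [0.3,0,0,0,0],
    [0.2,0,0,0,0],
    [0,0,0,0,0],
    [0,0,0,0,0],
    [0,0,0,0,0],
    [0,0,0,0,0],
    [0,0,0,0,0],
  ],
  newtons=40,
)

```text
t: 5.67
tool_pos: [674.6, 14.4, 204.9]
tcp_rot: [-3.142, 0.0, 0.017]
contact_force: [0.2, -0.3, -0.8]
grip_width: 10.7
```

```bash
python3 - <<'E'
from bench import env,camera
import cv2
print(env.get_state()['contact_force'])
cv2.imwrite("pics/w3.png",camera("wrist")[:,:,::-1])
E
```

```text
[ 0.19991231 -0.2700845  -0.76589   ]
```

View pics/w3.png

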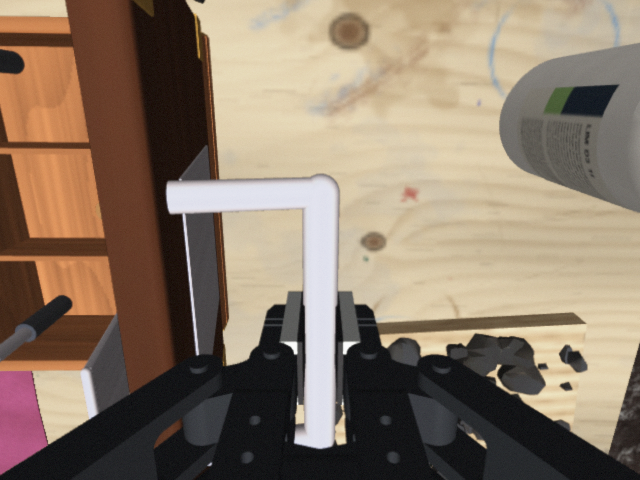

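```bash
cat > arc.py <<'E'
import numpy as np,sys
a,b,n=float(sys.argv[1]),float(sys.argv[2]),int(sys.argv[3])
t=np.linspace(a,b,n+1);c,s=np.cos(t),np.sin(t)
x=-150*c+60*s;z=150*s+60*c
X=np.round((x-x[0])/25/.02)*.02;Z=np.round(-(z-z[0])/25/.02)*.02
print(", ".join(f"[0, {i:.2f}, 0, {j:.2f}, 0]" for i,j in zip(np.diff(X),np.diff(Z))))
E
python3 arc.py 1.745 1.25 12;python3 arc.py 1.25 .6 16;python3 arc.py .6 .25 10; python3 arc.py .25 .09 8
```

```text
[0, -0.22, 0, -0.14, 0], [0, -0.24, 0, -0.12, 0], [0, -0.24, 0, -0.12, 0], [0, -0.24, 0, -0.10, 0], [0, -0.26, 0, -0.10, 0], [0, -0.24, 0, -0.08, 0], [0, -0.26, 0, -0.08, 0], [0, -0.26, 0, -0.06, 0], [0, -0.26, 0, -0.06, 0], [0, -0.26, 0, -0.04, 0], [0, -0.28, 0, -0.04, 0], [0, -0.26, 0, -0.02, 0]
[0, -0.26, 0, -0.02, 0], [0, -0.26, 0, 0.00, 0], [0, -0.26, 0, 0.02, 0], [0, -0.26, 0, 0.02, 0], [0, -0.26, 0, 0.04, 0], [0, -0.26, 0, 0.04, 0], [0, -0.26, 0, 0.06, 0], [0, -0.26, 0, 0.06, 0], [0, -0.26, 0, 0.06, 0], [0, -0.24, 0, 0.10, 0], [0, -0.24, 0, 0.08, 0], [0, -0.24, 0, 0.12, 0], [0, -0.24, 0, 0.10, 0], [0, -0.24, 0, 0.12, 0], [0, -0.22, 0, 0.14, 0], [0, -0.22, 0, 0.14, 0]
[0, -0.18, 0, 0.12, 0], [0, -0.18, 0, 0.14, 0], [0, -0.18, 0, 0.14, 0], [0, -0.18, 0, 0.16, 0], [0, -0.16, 0, 0.14, 0], [0, -0.16, 0, 0.16, 0], [0, -0.16, 0, 0.18, 0], [0, -0.14, 0, 0.16, 0], [0, -0.14, 0, 0.18, 0], [0, -0.14, 0, 0.18, 0]
[0, -0.08, 0, 0.10, 0], [0, -0.06, 0, 0.12, 0], [0, -0.08, 0, 0.10, 0], [0, -0.06, 0, 0.10, 0], [0, -0.08, 0, 0.12, 0], [0, -0.06, 0, 0.12, 0], [0, -0.06, 0, 0.10, 0], [0, -0.06, 0, 0.12, 0]
```

Emit:
send_rows(
  targets=[
    [0,-0.22,0,-0.14,0],
    [0,-0.24,0,-0.12,0],
    [0,-0.24,0,-0.12,0],
    [0,-0.24,0,-0.1,0],
    [0,-0.26,0,-0.1,0],
    [0,-0.24,0,-0.08,0],
    [0,-0.26,0,-0.08,0],
    [0,-0.26,0,-0.06,0],
    [0,-0.26,0,-0.06,0],
    [0,-0.26,0,-0.04,0],
    [0,-0.28,0,-0.04,0],
    [0,-0.26,0,-0.02,0],
    [0,0,0,0,0],
  ],
)

```text
t: 6.8
tool_pos: [597.8, 13.3, 229.6]
tcp_rot: [-3.142, 0.001, 0.017]
contact_force: [-0.2, 3.5, 6.9]
grip_width: 10.3
```

Emit:
send_rows(
  targets=[
    [0,-0.26,0,-0.02,0],
    [0,-0.26,0,0,0],
    [0,-0.26,0,0.02,0],
    [0,-0.26,0,0.02,0],
    [0,-0.26,0,0.04,0],
    [0,-0.26,0,0.04,0],
    [0,-0.26,0,0.06,0],
    [0,-0.26,0,0.06,0],
    [0,0,0,0,0],
  ],
)

```text
t: 7.55
tool_pos: [545.5, 12.5, 223.0]
tcp_rot: [-3.141, 0.002, 0.017]
contact_force: [-2.4, 4.8, 1.4]
grip_width: 10.4
```

```bash
python3 - <<'E'
from bench import env,camera
import cv2
print(env.get_state()['contact_force'])
cv2.imwrite("pics/w4.png",camera("wrist")[:,:,::-1])
cv2.imwrite("pics/s4.png",camera("scene")[:,:,::-1])
E
```

```text
[-2.36678584  4.81194131  1.40227662]
```

View pics/w4.png

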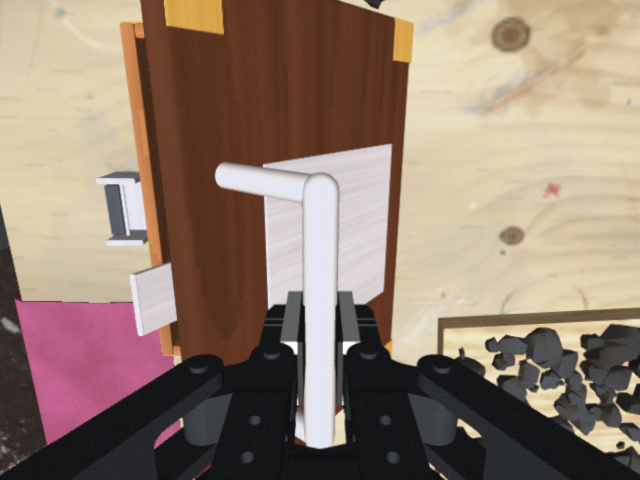

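View pics/s4.png

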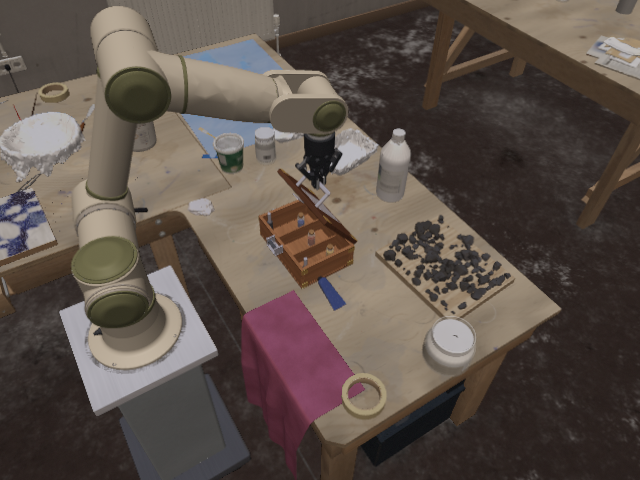

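Lid follows, held. Continue lowering.

Emit:
send_rows(
  targets=[
    [0,-0.26,0,0.06,0],
    [0,-0.24,0,0.1,0],
    [0,-0.24,0,0.08,0],
    [0,-0.24,0,0.12,0],
    [0,-0.24,0,0.1,0],
    [0,-0.24,0,0.12,0],
    [0,-0.22,0,0.14,0],
    [0,-0.22,0,0.14,0],
    [0,-0.18,0,0.12,0],
    [0,-0.18,0,0.14,0],
    [0,-0.18,0,0.14,0],
    [0,-0.18,0,0.16,0],
    [0,-0.16,0,0.14,0],
    [0,-0.16,0,0.16,0],
    [0,-0.16,0,0.18,0],
    [0,-0.14,0,0.16,0],
    [0,-0.14,0,0.18,0],
    [0,-0.14,0,0.18,0],
    [0,0,0,0,0],
  ],
)

```text
t: 9.23
tool_pos: [458.1, 10.8, 162.0]
tcp_rot: [-3.141, 0.002, 0.017]
contact_force: [-0.9, 4.5, -4.4]
grip_width: 10.7
```

Emit:
send_rows(
  targets=[
    [0,-0.08,0,0.1,0],
    [0,-0.06,0,0.12,0],
    [0,-0.08,0,0.1,0],
    [0,-0.06,0,0.1,0],
    [0,-0.08,0,0.12,0],
    [0,-0.06,0,0.12,0],
    [0,-0.06,0,0.1,0],
    [0,-0.06,0,0.12,0],
    [0,0,0,0,0],
    [0,0,0,0,0],
  ],
)

```text
t: 10.07
tool_pos: [445.7, 10.6, 141.2]
tcp_rot: [-3.142, -0.0, 0.017]
contact_force: [-0.6, 5.6, 1.2]
grip_width: 10.6
```

Emit:
send_rows(
  targets=[
    [0,-0.02,0,0.04,0],
    [0,-0.02,0,0.04,0],
    [0,0,0,0,0],
    [0,0,0,0,0],
  ],
)

```text
t: 10.4
tool_pos: [444.9, 10.6, 139.5]
tcp_rot: [3.142, -0.001, 0.017]
contact_force: [-0.9, 5.0, 2.3]
grip_width: 10.5
```

```bash
python3 - <<'E'
from bench import env,camera
import cv2
print(env.get_state()['contact_force'])
a=camera("scene")[:,:,::-1];cv2.imwrite("pics/s5.png",cv2.resize(a[140:310,240:430],None,fx=3.5,fy=3.5,interpolation=2))
E
```

```text
[-0.86427592  5.04080094  2.32201263]
```

View pics/s5.png

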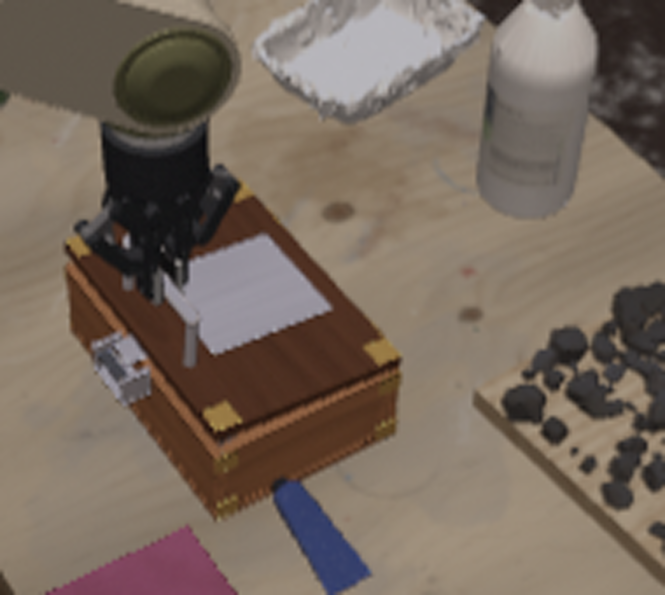

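Emit:
send_rows(
  targets=[
    [0.1,0,0,0,0],
    [0.2,0,0,0,0],
    [0.4,0,0,0,0],
    [0.4,0,0,0,0],
    [0.4,0,0,0,0],
    [0.4,0,0,0,0],
  ],
)

```text
t: 10.95
tool_pos: [444.7, 10.4, 139.1]
tcp_rot: [3.141, -0.0, 0.017]
contact_force: [0.5, -0.4, 0.9]
grip_width: 34.1
```

Emit:
send_rows(
  targets=[
    [0.4,0,0,-0.3,0],
    [0.4,0,0,-0.5,0],
    [0.4,0,0,-0.6,0],
    [0.4,0,0,-0.7,0],
    [0.4,0,0,-0.7,0],
    [0,0,0,0,0],
    [0,0,0.7,0,0],
    [0,0,0.7,0,0],
    [0,0,0.7,0,0],
    [0,0,0.7,0,0],
    [0,0,0.8,0,0],
    [0,0,0,0,0],
    [0,0,0,0,0],
  ],
)

```text
t: 12.03
tool_pos: [445.9, -79.8, 208.6]
tcp_rot: [-3.141, 0.001, 0.015]
contact_force: [0.4, 0.2, 0.1]
grip_width: 0.1
```

```bash
python3 - <<'E'
from h import *
from bench import env,camera
import cv2
print(env.get_state()['contact_force'])
for n in("scene","wrist","top"):cv2.imwrite(f"pics/{n}6.png",camera(n)[:,:,::-1])
a=cv2.imread("pics/scene6.png");cv2.imwrite("pics/s6.png",cv2.resize(a[140:310,240:430],None,fx=3.5,fy=3.5,interpolation=2))
E
```

```text
[0.39257414 0.1984453  0.05146367]
```

View pics/s6.png

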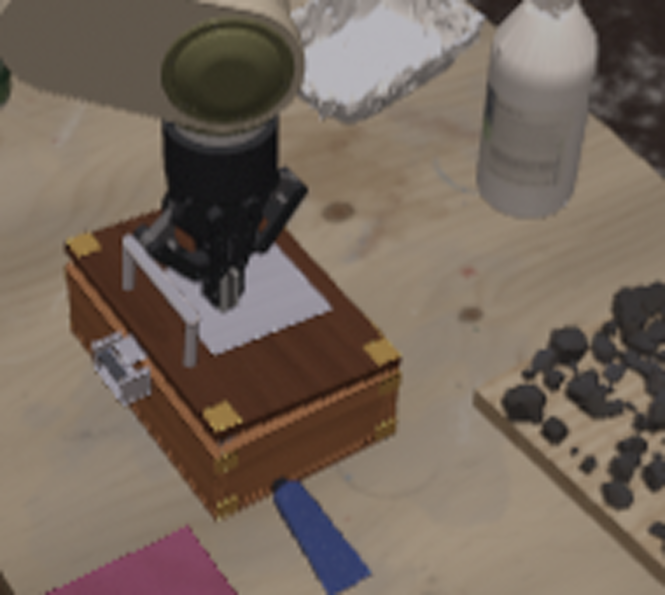

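View pics/wrist6.png

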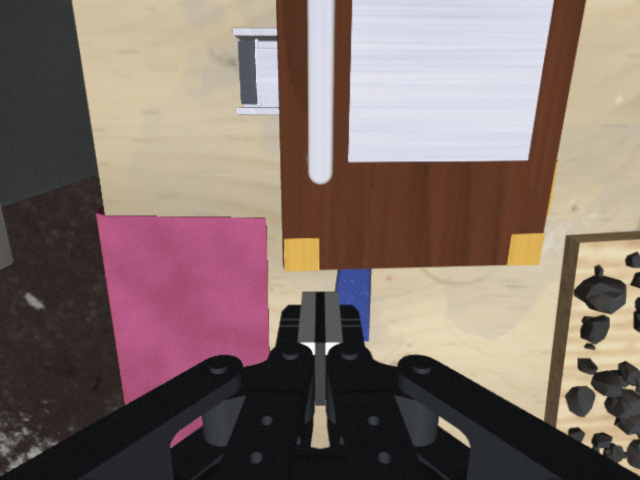

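```bash
python3 - <<'E'
from h import *
from bench import env
st=env.get_state()
for px,z in [((284,271),105),((541,265),95),((320,180),150)]: print(wray(px,st,z).round(1))
E
```

```text
[ 423.9 -106.3  105. ]
[ 593.2 -103.2   95. ]
[445.7 -38.4 150. ]
```

Emit:
send_rows(
  targets=[
    [0,-0.1,0,0.4,0],
    [0,0,0,0.6,0],
    [0,0,0,0.6,0],
    [0,0,0,0.6,0],
    [0,0,0,0.6,0],
    [0,0,0,0.4,0],
    [0,0,0,0.3,0],
    [0,0,0,0.2,0],
    [0,0,0,0,0],
    [0,0,0,0,0],
  ],
  newtons=40,
)

```text
t: 13.02
tool_pos: [443.8, -79.3, 116.8]
tcp_rot: [3.141, -0.0, 0.017]
contact_force: [0.1, 1.0, 0.2]
grip_width: 0.2
```

Emit:
send_rows(
  targets=[
    [0,0,0,0.1,0],
    [0,0,0,0.1,0],
    [0,0,0,0.08,0],
    [0,0,0,0.06,0],
    [0,0,0,0.06,0],
    [0,0,0,0,0],
  ],
)

```text
t: 13.52
tool_pos: [443.5, -79.4, 106.3]
tcp_rot: [-3.141, 0.0, 0.017]
contact_force: [-0.2, 0.8, -0.2]
grip_width: 0.2
```

Emit:
send_rows(
  targets=[
    [0,0,0,0.04,0],
    [0,0,0,0.04,0],
    [0,0,0,0.04,0],
    [0,0,0,0.04,0],
    [0,0,0,0,0],
  ],
)

```text
t: 13.93
tool_pos: [443.5, -79.4, 102.4]
tcp_rot: [-3.142, 0.0, 0.017]
contact_force: [-0.5, 0.1, 1.3]
grip_width: -0.4
```

Emit:
send_rows(
  targets=[
    [0,0,0,0.04,0],
    [0,0,0,0.04,0],
    [0,0,0,0.04,0],
    [0,0,0,0,0],
  ],
)

```text
t: 14.27
tool_pos: [443.5, -79.4, 99.4]
tcp_rot: [-3.142, 0.0, 0.017]
contact_force: [-1.8, -0.4, 2.6]
grip_width: 0.4
```

Emit:
send_rows(
  targets=[
    [0,0,0,0.04,0],
    [0,0,0,0.04,0],
    [0,0,0,0,0],
  ],
)

```text
t: 14.52
tool_pos: [443.5, -79.5, 97.6]
tcp_rot: [3.142, 0.0, 0.017]
contact_force: [-3.6, -0.3, 4.2]
grip_width: 0.1
```

Emit:
send_rows(
  targets=[
    [0,0,0,0.04,0],
    [0,0,0,0.02,0],
    [0,0,0,0,0],
  ],
)

```text
t: 14.77
tool_pos: [443.4, -79.5, 96.3]
tcp_rot: [3.141, 0.001, 0.017]
contact_force: [-4.2, 1.6, 8.2]
grip_width: -0.5
```

Emit:
send_rows(
  targets=[
    [0,0,0,0.02,0],
    [0,0,0,0.02,0],
    [0,0,0,0,0],
  ],
)

```text
t: 15.02
tool_pos: [443.4, -79.4, 95.0]
tcp_rot: [-3.142, 0.0, 0.017]
contact_force: [-2.8, -0.1, 4.3]
grip_width: 0.1
```

Emit:
send_rows(
  targets=[
    [0,0,0,0.02,0],
    [0,0,0,0.02,0],
    [0,0,0,0,0],
  ],
)

```text
t: 15.27
tool_pos: [443.6, -79.4, 94.1]
tcp_rot: [-3.142, -0.0, 0.017]
contact_force: [-3.5, 0.5, 5.1]
grip_width: 0.0
```

Emit:
send_rows(
  targets=[
    [0,0,0,0.02,0],
    [0,0,0,0.02,0],
    [0,0,0,0,0],
  ],
)

```text
t: 15.52
tool_pos: [443.7, -79.4, 93.9]
tcp_rot: [3.141, -0.0, 0.017]
contact_force: [-6.9, 0.7, 16.2]
grip_width: -0.3
```

Emit:
send_rows(
  targets=[
    [0,0,0,0,0],
    [0,0,0,0,0],
  ],
)

```text
t: 15.68
tool_pos: [443.7, -79.4, 93.9]
tcp_rot: [3.141, -0.0, 0.017]
contact_force: [-7.2, 1.7, 16.3]
grip_width: 0.2
```

Emit:
send_rows(
  targets=[
    [0,0,0,-0.06,0],
    [0,0,0,0,0],
  ],
)

```text
t: 15.85
tool_pos: [444.0, -79.5, 94.7]
tcp_rot: [3.141, -0.001, 0.017]
contact_force: [0.2, -1.0, -0.0]
grip_width: 0.1
```

Emit:
send_rows(
  targets=[
    [0,0,0,-0.08,0],
    [0,0,0,0,0],
  ],
)

```text
t: 16.02
tool_pos: [443.8, -79.5, 96.6]
tcp_rot: [-3.142, -0.0, 0.017]
contact_force: [-0.5, 0.0, 0.2]
grip_width: -0.1
```

Emit:
send_rows(
  targets=[
    [0,0,0,-0.3,0],
    [0,0,0,-0.6,0],
    [0,0,0,-0.8,0],
    [0,0,0,-0.8,0],
    [0,0,0,-0.8,0],
    [0,0,0,-0.8,0],
    [0,0,0,0,0],
    [0,0,0,0,0],
  ],
)

```text
t: 16.68
tool_pos: [443.9, -79.5, 199.9]
tcp_rot: [3.141, -0.002, 0.017]
contact_force: [-0.3, 0.5, -0.3]
grip_width: -0.0
```

```bash
python3 - <<'E'
from h import *
from bench import env,camera
import cv2
print(env.get_state()['contact_force'])
for n in("scene","wrist","top"):cv2.imwrite(f"pics/{n}7.png",camera(n)[:,:,::-1])
a=[cv2.resize(cv2.imread(f"pics/scene{i}.png")[180:300,255:360],None,fx=3.7,fy=3.7,interpolation=2) for i in(6,7)]
cv2.imwrite("pics/cmp7.png",np.hstack(a))
E
```

```text
[-0.27242313  0.52806822 -0.32822645]
```

View pics/cmp7.png

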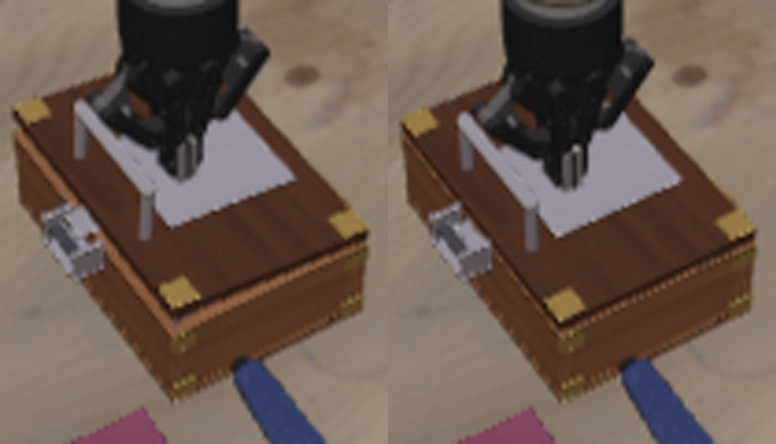

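View pics/wrist7.png

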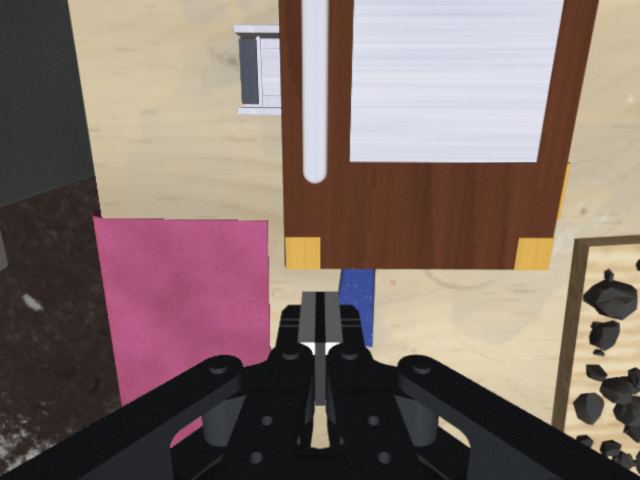

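View pics/top7.png

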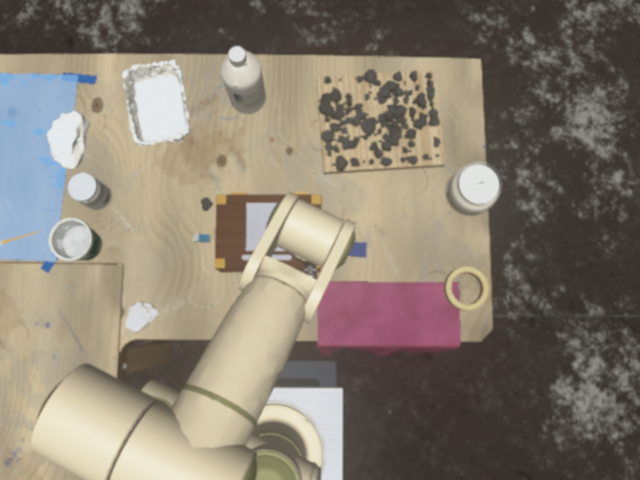

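The lid is shut, and the eraser (203,238), stone (206,204), tube and tape (466,288) are where they were at the start. I'm handing in the job.

```bash
python3 - <<'E'
from bench import workorder
print(workorder.finish_job())
E
```

```text
the job is handed in; nothing more can be done
None
```

The pigment case is closed and the job is handed in. The hand-in gives no verdict.

**Lowering:** I gripped the bar handle from above and swung the lid over at about 0.7 rad/s, slowing near the end. It reached its buffers at about 0.09 rad. I let go there, and a camera image taken afterwards showed it resting ajar.

**Pressing:** I pressed beside the handle. The readings rose to about 8 N, dropped, then rose to 16 N as the lid met its hard stop. I was checking about every 1 mm, so I probably missed the true peak at the catch. It should have been 12–17 N by the task description.

**Last checks:**
- After I lifted the hand away, the gap at the lid's front was gone and the lid stayed shut. The hand ended about 100 mm above the lid with no contact force.
- In the top view, the eraser, stone and tape are where they started. The tube is partly hidden by the arm, but what can be seen of it is unmoved.

**One earlier contact:** while going down to the handle, the gripper pressed on something with about 12 N, probably the lid's upper edge. The lid was on its stop. I raised the hand about 4 mm before gripping, and the force went away.

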